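# Turn the sprung plan board of the packing binder and hold it flat

## Task

A tape roll was left on the left-hand page of the open packing binder. Push the roll off the binder with the fingers, without gripping, lifting or tipping it over, so that it stands flat on the worktop; then turn the blue plan board over its spine to the left with a fingertip, without gripping it, and press it down flat on the left-hand page so that its packing plan can be read. Its hinge is springy, so finish while still holding the board flat with the fingertips, and leave the other things where they are.

Things in the scene. Friction and masses are not known exactly. Their poses are not given: they have to be found in the camera images.
- binder: the open packing binder, fixed to the worktop: black boards 228 mm (its x) by 342 mm (its y), a page of white sheets on each side, page top 7 mm above the worktop; the pages reach to 161 mm and the boards to 171 mm either side of the spine. Origin: on the worktop, under the middle of the spine. x runs along the spine, away from the robot; y points to the left-hand page (+y left, -y right), z up. It is turned by up to 0.15 rad
- board_hinge (a joint): the spring hinge of the plan board, in rad: 0 = flat on the right-hand page, pi/2 = upright, pi = flat on the left-hand page. Its axis runs along the binder's x, 9.5 mm above the worktop, over the middle of the spine. A weak spring (0.075 N m/rad towards upright) holds up the board: left alone it rests about 0.5 rad (0.4 to 0.65) above either page; pushed past upright it sinks slowly to the other side. Less than 1 N at its edge moves it
- plan_board: the rigid plan board on that hinge: 208 mm along the spine, 3 mm thick, reaching from the hinge to 150 mm from it, 0.12 kg; blue on the face that is up at the start, white with a packing plan of twelve round cups in a carton on the face beneath. An orange tab, 46 mm wide, stands 14 mm out beyond the free edge, 45 mm along the binder's +x from the middle of that edge. Origin: on the hinge axis, above the binder's origin; its -y points from the hinge to the free edge
- board_edge (a point): the middle of the board's free edge, 150 mm from the hinge axis
- tape_roll: a roll of brown packing tape standing flat on the left-hand page, 67 mm in diameter, 37 mm high, about 0.15 kg. Origin: centre of its underside; z up along its axis. It must end flat on the worktop, wholly off the binder
- roll_center (a point): the centre of the tape roll, half-way up (18.5 mm above its underside)
- blue_cup: a blue cup, 72x94x54 mm, bystander on the far left; origin under its middle
- marker: a red felt marker, 126x18x20 mm, bystander lying in front of the binder's right half; origin under its middle
- ramekin: a white ramekin, 68x68x36 mm, bystander on the right; origin under its middle
- stapler_red: a red stapler, 120x32x44 mm, bystander on the far left; origin under its middle
Not all that is in view belongs to the job. Leave any purple look-alike of the tape_roll alone.

How it is judged:
On the way, in this order (a step that is already met when the one before it is completed fails the run):
1. the tape roll stands flat on the worktop, off the binder (height (world z) of roll_center below 0.0215 m and angle between tape_roll's own z axis and vertical below 0.06 rad), for 0.2 s.
2. the plan board has been turned past upright to the left (value of joint board_hinge above 1.9 rad), for 0.1 s.
At the end, for the whole second after the job is handed in: the fingers still press on the plan board (more than 0.3 N) and it lies still and flat on the left-hand page (hinge above 3.08 rad, its edge within 9 mm); the tape roll is at rest, flat on the worktop (centre below 21.5 mm, tilt below 0.06 rad) (all of step 1 and value of joint board_hinge above 3.08 rad and velocity of joint board_hinge between -0.05 and 0.05 rad/s and contact force between the fingers and plan_board above 0.3 N and linear speed of tape_roll below 0.02 m/s); the arm keeps its last pose, push and grip.
It fails at once if the tape roll is lifted (centre above 45 mm) or tipped over (more than 0.5 rad) (height (world z) of roll_center above 0.045 m or angle between tape_roll's own z axis and vertical above 0.5 rad).
It fails at once if the tape roll is gripped (fingers press on opposite sides of it at once, more than 6 N on each, or with more than 60 N in all) ((contact force between the fingers and tape_roll_c0 above 6 N and contact force between the fingers and tape_roll_c2 above 6 N) or (contact force between the fingers and tape_roll_c1 above 6 N and contact force between the fingers and tape_roll_c5 above 6 N) or (contact force between the fingers and tape_roll_c3 above 6 N and contact force between the fingers and tape_roll_c7 above 6 N) or (contact force between the fingers and tape_roll_c6 above 6 N and contact force between the fingers and tape_roll_c4 above 6 N) or contact force between the fingers and tape_roll above 60 N).
It fails at once if the plan board is gripped (fingers press on its blue and its white face at once, more than 3 N on each) (contact force between the fingers and plan_board_c2 above 3 N and contact force between the fingers and plan_board_c3 above 3 N).
It fails at once if a bystander (blue cup, marker, ramekin, stapler) is pushed away (more than 30 mm) (distance of any of blue_cup, marker, ramekin, stapler_red from where it was at the start of the episode above 0.03 m).
It also fails if it takes over 53 s, if anything falls off the work surface, if the arm or the gripper's body presses on something with over 40 N, if the wrist force passes 120 N, or if a joint passes its speed limit or range.

## Robot

A 7-joint arm with a two-finger parallel gripper is mounted at the origin on a cart in front of the work surface, level with it; the furniture and walls round the work are solid. World frame = base frame: x ahead of the robot, y to its left, z up, the work surface at z = 0. Lengths are in m, angles in rad, forces in N, time in s.
With the tool pointing down it reaches from about 0.35 to 0.9 m from the base axis. Payload 8.1 kg.
Tool frame: the origin (TCP) lies at the very end of the fingers, on their centre line; the grasp point (between the pads) lies 19 mm behind it; z points along the fingers, y is the direction in which the jaws open and shut (so a half turn about z gives the same grasp; the last joint's range is limited). The gripper opens to 92 mm and grips with 3 to 60 N. Pads are 19 mm wide; open, the fingers measure 130 mm over their backs; the gripper's body (75 mm by 190 mm) begins 47 mm behind the grasp point.
Start: joints at [1.116, 0.434, 0.025, 1.573, -0.012, 1.134, -0.075], TCP at [0.215, -0.587, 0.227] pointing down, gripper open.
Joint ranges: [-2.62, 2.62], [-0.44, 2.09], [-1.27, 1.32], [0.08, 2.57], [-1.32, 4.46], [0.12, 2], [-2.74, 2.74]. Speed limits (rad/s): [2.22, 2.22, 3.01, 3.01, 3.14, 3.14, 3.14].

## Interface

Orientations are given as a rotation vector (axis times angle).
In Python, from cell import observe, get_image, sign_off gives the robot as it stands.
- The arm moves only by the tool arm_command, never from a script. Its argument "deltas" is a list of rows, each an object with "xyz": the shift along the tool's x, y, z in cm, a list of three; "turn": the turn about the tool's z in degrees; "jaw": the closure in counts, from 0 (fully open) to 255 (shut). A call has 1 to 5 rows; each row is the pose to reach, as a shift and turn from the pose measured when the call began, along the tool's axes at that moment; what a row does not reach only later rows make up. A row lasts 1/12 s, in which the tool goes at most 41.7 mm and 7.16 degrees, less where a joint would pass 70% of its speed; a pose out of reach is approached as far as the arm can. A call with a gripper value outside its range is refused whole. The fingers move at their own pace and stop on an object; "force" is the grip in N (left out, the last holds). Time passes only in rows, so rows that repeat a pose let the fingers close. It gives the time, the measured TCP pose, the force and the opening at its end, in the units of the state.
- observe(): the state, without advancing time (a new reading comes with each control period).
- get_image(name): name is "scene" or "side" or "wrist"; returns a dict with "frame" (420x560x3 uint8, red, green, blue), "depth" (420x560 float32, m along the optical axis (not along the pixel's ray), 0 where there is no reading), "camera_matrix" (3x3 intrinsics, pixels), "cam_to_world" (4x4, takes a point from camera to world coordinates). Camera axes: x right, y up, looking along -z (the intrinsics and any distortion apply to the point x, -y, -z); pixel columns grow to the right and rows downward; lengths in m; the calibration is good to about 2 mm. A picture is of the moment at which its call begins.
- sign_off(): hands the job in, once; it reports no verdict.
The state is a dict: "clock": time; "joints": joint angles; "dq": joint speeds; "joint_efforts": joint torques, N m; "position": TCP position; "ee_rot": TCP orientation; "force": force on the tool from outside, world axes, zero at the start; "ft_torque": the same for the moment, N m; "width": opening from 0.0 (shut) to 1.0 (fully open).
Only numpy, scipy, OpenCV 4.12 (cv2) and the standard library are available. Lean on these libraries where they do the work, as an engineer would, in place of code of your own. Each camera call takes 0.05 s, during which the arm holds its last target.

## Working session

There is one attempt and no reset: what is moved stays moved. The work goes in short steps, Python scripts to look and compute and a tool call to move; the robot and the scene stay as the last step left them, time stands still between calls to the robot, and variables do not carry over. Pictures are saved under pics/ and viewed, and the job is handed in when it is done.

Besides the shell and the picture viewer there is one more tool, called after "Emit:" in YAML: its name, and indented under it one key for each argument. arm_command: Moves the arm, as the interface text tells. Its arguments: {"type":"object","properties":{"deltas":{"type":"array","items":{"type":"object","properties":{"xyz":{"type":"array","items":{"type":"number"}},"turn":{"type":"number"},"jaw":{"type":"number"}}}},"force":{"type":"number"}},"required":["deltas"]}

```bash
ls; mkdir -p pics; python3 - <<'E'
from cell import observe,get_image
import cv2,numpy as np
s=observe();print({k:np.round(v,3).tolist() for k,v in s.items()})
for n in["scene","side","wrist"]:
    d=get_image(n);cv2.imwrite(f"pics/{n}0.png",d["frame"][...,::-1]);np.savez(f"/tmp/{n}0.npz",**d)
    print(n,np.round(d["camera_matrix"],1).tolist(),np.round(d["cam_to_world"],3).tolist())
E
```

```text
pics
{'clock': 0.0, 'joints': [1.116, 0.435, 0.025, 1.574, -0.012, 1.134, -0.075], 'dq': [-0.0, -0.0, -0.001, 0.001, -0.001, -0.0, 0.001], 'joint_efforts': [0.0, -66.786, 0.986, -31.447, -0.06, 0.043, 0.0], 'position': [0.215, -0.586, 0.226], 'ee_rot': [-3.092, -0.549, 0.001], 'force': [0.858, 0.141, -0.428], 'ft_torque': [-0.0, 0.028, 0.002], 'width': 0.997}
scene [[413.1, 0.0, 275.2], [0.0, 413.1, 208.8], [0.0, 0.0, 1.0]] [[-0.733, 0.46, -0.502, -0.136], [-0.68, -0.481, 0.553, 0.775], [0.013, 0.746, 0.665, 0.886], [0.0, 0.0, 0.0, 1.0]]
side [[413.9, 0.0, 279.6], [0.0, 413.9, 208.9], [0.0, 0.0, 1.0]] [[-0.979, 0.059, -0.195, 0.257], [-0.202, -0.408, 0.89, 1.171], [-0.027, 0.911, 0.411, 0.57], [0.0, 0.0, 0.0, 1.0]]
wrist [[360.6, 0.0, 278.3], [0.0, 360.6, 210.9], [0.0, 0.0, 1.0]] [[0.345, 0.906, 0.244, 0.281], [-0.939, 0.334, 0.088, -0.564], [-0.002, -0.259, 0.966, 0.383], [0.0, 0.0, 0.0, 1.0]]
```

View pics/scene0.png

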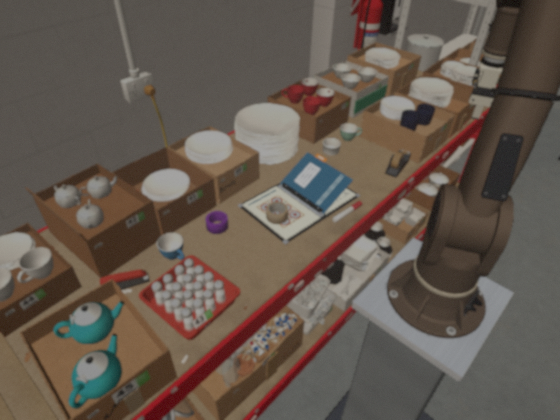

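View pics/side0.png

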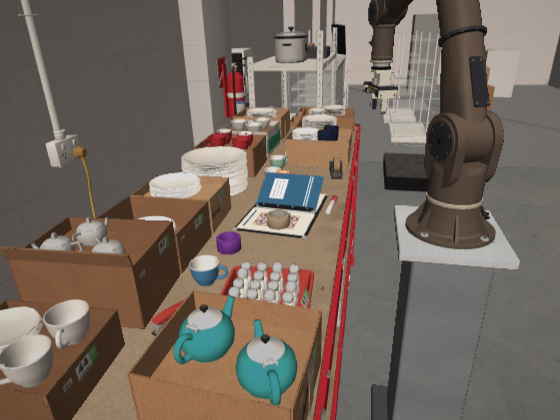

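View pics/wrist0.png

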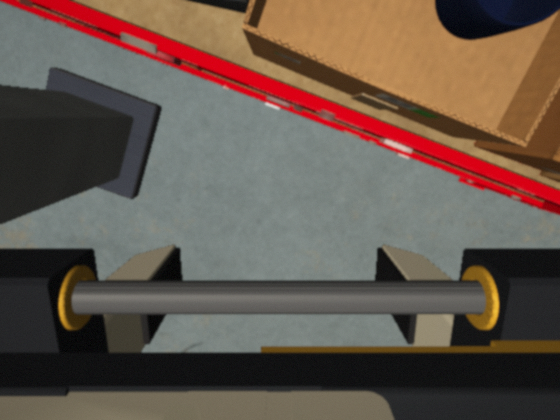

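The scene view shows the binder at about (300,205), with the roll on the left page at (277,212). The blue board is half raised at (317,180), the marker is at (345,213), and the purple look-alike is at (216,222). Next I'll measure these with masks and depth.

```bash
cat > h.py <<'E'
import numpy as np,cv2
def cloud(d):
    K=d["camera_matrix"];T=d["cam_to_world"];z=d["depth"].astype(float)
    v,u=np.mgrid[:z.shape[0],:z.shape[1]]
    P=np.stack([(u-K[0,2])/K[0,0]*z,-(v-K[1,2])/K[1,1]*z,-z],-1)
    return P@T[:3,:3].T+T[:3,3]
def proj(d,p):
    K=d["camera_matrix"];T=d["cam_to_world"];c=(np.asarray(p)-T[:3,3])@T[:3,:3]
    return K[0,0]*c[...,0]/-c[...,2]+K[0,2],K[1,1]*-c[...,1]/-c[...,2]+K[1,2]
def ray(d,u,v,h):
    K=d["camera_matrix"];T=d["cam_to_world"]
    r=T[:3,:3]@np.array([(u-K[0,2])/K[0,0],-(v-K[1,2])/K[1,1],-1]);o=T[:3,3]
    return o+r*(h-o[2])/r[2]
E
python3 - <<'E'
import numpy as np,cv2
from h import *
for n,(x0,x1,y0,y1) in dict(scene=(220,420,130,250),side=(200,360,150,260)).items():
    d=np.load(f"/tmp/{n}0.npz");P=cloud(d)
    im=d["frame"][...,::-1][y0:y1,x0:x1]
    cv2.imwrite(f"pics/{n}0c.png",cv2.resize(im,None,fx=4,fy=4,interpolation=cv2.INTER_CUBIC))
    hsv=cv2.cvtColor(d["frame"],cv2.COLOR_RGB2HSV)
    reg=(P[...,0]>.3)&(P[...,0]<.8)&(P[...,1]>-.35)&(P[...,1]<.4)&(d["depth"]>0)
    H,S,V=hsv[...,0],hsv[...,1],hsv[...,2]
    tab=reg&(P[...,2]<.005)
    print(n,"table z",np.median(P[reg&(abs(P[...,2])<.02)][:,2]))
    blue=reg&(H>95)&(H<115)&(S>120)&(P[...,2]>.01)&(P[...,1]<.08)
    Q=P[blue];print("blue",len(Q),Q.min(0).round(3),Q.max(0).round(3))
    orange=reg&(H>5)&(H<20)&(S>180)&(V>140);print("orange",orange.sum(),P[orange].mean(0) if orange.any() else 0)
    c=Q.mean(0);U=np.linalg.svd(Q-c,full_matrices=False)[2];print("plane normal",U[2].round(3),c.round(3))
    # white page/black board mask hull
    red=reg&((H<8)|(H>172))&(S>150)&(P[...,2]<.04)
    print("red",P[red].min(0).round(3) if red.any() else 0,P[red].max(0).round(3) if red.any() else 0)
    # roll : height 35-50mm on left page
    r=reg&(P[...,2]>.036)&(P[...,2]<.052)&~blue&(H<25)&(S>50)
    nn,l,st,ce=cv2.connectedComponentsWithStats(r.astype(np.uint8))
    for i in range(1,nn):
        if st[i,4]>30:
            q=P[l==i];print("comp",st[i],q.mean(0).round(3),((q.min(0)+q.max(0))/2).round(3),(q.max(0)-q.min(0)).round(3))
E
```

```text
scene table z -0.0005095790831309288
blue 567 [ 0.398 -0.179  0.015] [ 0.594 -0.059  0.08 ]
orange 0 0
plane normal [0.049 0.487 0.872] [ 0.474 -0.12   0.05 ]
red [ 0.3   -0.35  -0.545] [0.533 0.399 0.04 ]
comp [150 166 110  69 440] [0.684 0.2   0.044] [0.689 0.177 0.044] [0.021 0.444 0.016]
comp [267 201  21  16 111] [0.494 0.074 0.041] [0.499 0.069 0.041] [0.066 0.062 0.01 ]
comp [182 255  59  48 273] [0.437 0.368 0.04 ] [0.446 0.377 0.041] [0.194 0.045 0.01 ]
side table z 0.0018950571371046943
blue 1308 [ 0.396 -0.187  0.014] [ 0.608 -0.046  0.085]
orange 0 0
plane normal [0.045 0.492 0.87 ] [ 0.496 -0.114  0.049]
red [ 0.3   -0.349 -0.595] [0.543 0.4   0.04 ]
comp [173 196  58  74 341] [0.69  0.22  0.044] [0.691 0.178 0.044] [0.011 0.443 0.016]
comp [267 209  23  13 114] [0.501 0.081 0.042] [0.505 0.067 0.042] [0.066 0.073 0.011]
comp [174 218  14   6  57] [0.78  0.158 0.045] [0.778 0.158 0.044] [0.041 0.009 0.016]
comp [230 265  11  11  54] [0.542 0.38  0.042] [0.541 0.381 0.041] [0.017 0.037 0.008]
comp [299 269  15  13  91] [0.371 0.369 0.041] [0.374 0.377 0.041] [0.037 0.045 0.01 ]
```

```bash
ls pics
```

```text
scene0.png
scene0c.png
side0.png
side0c.png
wrist0.png
```

View pics/scene0c.png

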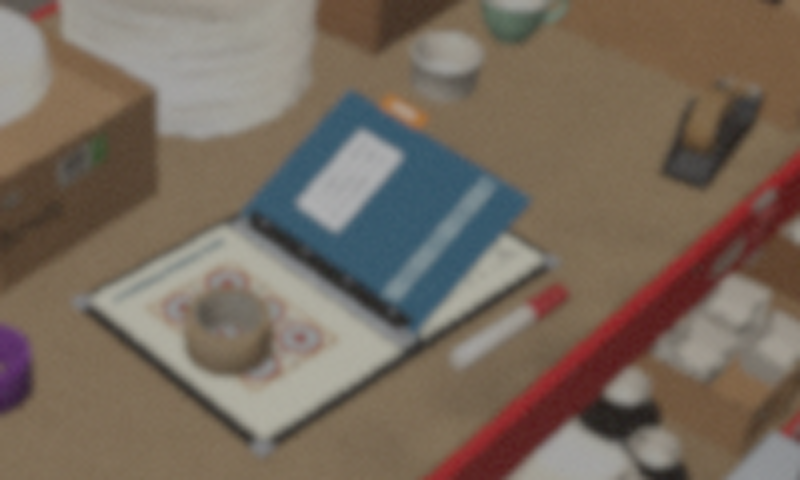

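View pics/side0c.png

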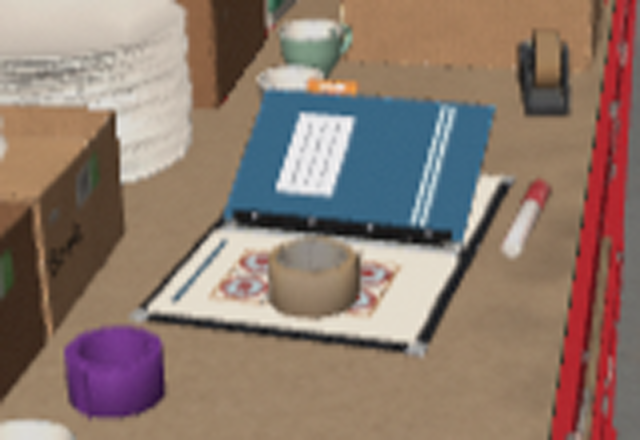

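```bash
python3 - <<'E'
import numpy as np,cv2
from h import *
D={n:np.load(f"/tmp/{n}0.npz") for n in("scene","side")}
pts=dict(scene=[(240.5,205.5),(285.75,241.75),(357.5,195.5)],side=[(234.25,229.25),(304.25,237.5),(327.5,195)])
for n in pts:
    c=[ray(D[n],u,v,.004) for u,v in pts[n]];print(n,np.round(c,3).tolist(),"len x",np.linalg.norm(c[0]-c[1]),"len y",np.linalg.norm(c[2]-c[1]))
    xd=c[0]-c[1];print(" yaw",np.arctan2(xd[1],xd[0]),"yaw2",np.arctan2(-(c[1]-c[2])[0],(c[1]-c[2])[1]))
    print(" center",(c[0]+c[2])/2)
    d=D[n];P=cloud(d);hsv=cv2.cvtColor(d["frame"],cv2.COLOR_RGB2HSV);H,S,V=[hsv[...,i] for i in range(3)]
    m=(H>130)&(H<155)&(S>100)&(P[...,2]>.005)&(P[...,2]<.1);q=P[m];print(" purple",q.min(0).round(3),q.max(0).round(3))
    m=((H<8)|(H>172))&(S>120)&(P[...,2]>.005)&(P[...,2]<.04)&(P[...,0]>.3)&(P[...,1]<-.02)&(P[...,1]>-.3);q=P[m];print(" marker cap",len(q),q.mean(0).round(3),q.min(0).round(3),q.max(0).round(3)) if m.any() else 0
    # all objects above 15mm around binder
    m=(P[...,2]>.015)&(P[...,2]<.3)&(P[...,0]>.25)&(P[...,0]<.9)&(abs(P[...,1])<.5)
    g=np.zeros((33,51),int)
    ij=((P[m][:,:2]-[.25,-.5])/.02).astype(int);
    for (a,b),z in zip(ij,P[m][:,2]): g[a,b]=max(g[a,b],int(z*100))
    if n=="side":
        for r in range(32,-1,-1): print("%.2f "%(.26+r*.02)+" ".join("%2d"%x if x else " ." for x in g[r,::-1]))
E
```

```text
scene [[0.621, 0.107, 0.004], [0.407, 0.127, 0.004], [0.376, -0.198, 0.004]] len x 0.214738664210869 len y 0.3263208195090468
 yaw -0.09156957848276691 yaw2 -0.09703005749265164
 center [ 0.49838976 -0.04537995  0.004     ]
 purple [0.572 0.192 0.005] [0.639 0.252 0.039]
 marker cap 44 [ 0.345 -0.148  0.014] [ 0.338 -0.168  0.006] [ 0.355 -0.132  0.019]
side [[0.631, 0.112, 0.004], [0.414, 0.131, 0.004], [0.38, -0.197, 0.004]] len x 0.21715269827269484 len y 0.32964936214598106
 yaw -0.09064308041016027 yaw2 -0.10476461545528166
 center [ 0.50531582 -0.04245376  0.004     ]
 purple [0.579 0.19  0.005] [0.645 0.256 0.041]
 marker cap 26 [ 0.353 -0.145  0.018] [ 0.346 -0.164  0.01 ] [ 0.363 -0.125  0.023]
0.90  . 16  . 15  .  . 15 15  .  .  .  .  .  .  .  .  5  7 11  . 13 13 13 13 13 13  .  .  .  .  .  . 13 14 14 14 14 14  .  .  .  .  .  .  .  . 15 14 14 14 14
0.88  . 16 15 16 16  . 14 15  .  .  .  .  .  .  .  .  5 10 11 11 13 13 12 12 12 13 13  .  .  .  . 14 14 14 14 13 13 14 14 14  .  .  .  .  . 14 14  . 14 14 14
0.86  . 15 15 16 18 16 15 15  .  .  .  .  .  .  .  .  .  9 11 13 13 12 
[... 4126 characters left out ...]
 .  .  .  .  1  1  1  .  .  .  .  .  .  .  .  .  2  5  6  6  .  .  .
0.32  .  .  .  .  .  .  .  .  .  .  .  .  .  .  .  .  .  .  .  .  .  .  .  .  .  .  .  .  .  .  .  .  .  .  .  .  .  .  .  .  .  .  .  .  .  .  .  .  .  .  .
0.30  .  .  .  .  .  .  .  .  .  .  .  .  .  .  .  .  .  .  .  .  .  .  .  .  .  .  .  .  .  .  .  .  .  .  .  .  .  .  .  .  .  .  .  .  .  .  .  .  .  .  .
0.28  .  .  .  .  .  .  .  .  .  .  .  .  .  .  .  .  .  .  .  .  .  .  .  .  .  .  .  .  .  .  .  .  .  .  .  .  .  .  .  .  .  .  .  .  .  .  .  .  .  .  .
0.26  .  .  .  .  .  .  .  .  .  .  .  .  .  .  .  .  .  .  .  .  .  .  .  .  .  .  .  .  .  .  .  .  .  .  .  .  .  .  .  .  .  .  .  .  .  .  .  .  .  .  .
```

```bash
cat >> h.py <<'E'
from scipy.spatial.transform import Rotation as Ro
C=np.array([.502,-.044,0]);YAW=-.095
B=Ro.from_rotvec([0,0,YAW]).as_matrix()
def w(p): return C+B@np.asarray(p,float)
def delta(p,frame="b"):
    """cm along tool axes and turn deg to reach binder-frame point with jaws along binder x"""
    from cell import observe
    s=observe();R=Ro.from_rotvec(s["ee_rot"]).as_matrix()
    t=w(p) if frame=="b" else np.asarray(p)
    dx=R.T@(t-s["position"])*100
    bx=R.T@B[:,0]; a=np.degrees(np.arctan2(bx[1],bx[0]))-90
    a=(a+90)%180-90
    print("to",p,"world",t.round(3),"delta cm",dx.round(2),"turn",a.round(1))
def st():
    from cell import observe
    s=observe();p=B.T@(s["position"]-C);print("t",round(s["clock"],2),"bin",p.round(4),"F",np.round(B.T@s["force"],2),"w",round(s["width"],2))
E
python3 - <<'E'
from h import *
st();delta([-.011,.035,.2]);delta([-.011,.035,.09])
E
```

```text
t 0.15 bin [-0.2341 -0.5672  0.2261] F [-0.26  0.39  0.98] w 1.0
to [-0.011, 0.035, 0.2] world [ 0.494 -0.008  0.2  ] delta cm [ 46.13 -44.67   2.66] turn -64.4
to [-0.011, 0.035, 0.09] world [ 0.494 -0.008  0.09 ] delta cm [ 46.13 -44.65  13.66] turn -64.4
```

Emit:
arm_command:
  deltas:
    - {"xyz":[3,-3,0],"turn":-7,"jaw":172}
    - {"xyz":[6,-6,0],"turn":-14,"jaw":172}
    - {"xyz":[9,-9,0],"turn":-21,"jaw":172}
    - {"xyz":[12,-12,0],"turn":-28,"jaw":172}
    - {"xyz":[15,-15,0],"turn":-35,"jaw":172}
  force: 10

```text
clock: 0.57
position: [0.3029, -0.3956, 0.2261]
ee_rot: [-2.779, -1.462, 0.0]
force: [0.5, -0.0, 0.9]
width: 0.686
```

```bash
python3 -c "
from h import *
st();delta([-.011,.035,.2])"
```

```text
t 0.57 bin [-0.1649 -0.3689  0.2261] F [0.53 0.03 0.94] w 0.69
to [-0.011, 0.035, 0.2] world [ 0.494 -0.008  0.2  ] delta cm [42.78 -6.17  2.64] turn -29.1
```

Emit:
arm_command:
  deltas:
    - {"xyz":[4,-0.6,0],"turn":-6,"jaw":172}
    - {"xyz":[8,-1.2,0],"turn":-12,"jaw":172}
    - {"xyz":[12,-1.8,0],"turn":-18,"jaw":172}
    - {"xyz":[16,-2.4,0],"turn":-24,"jaw":172}
    - {"xyz":[20,-3,0],"turn":-29,"jaw":172}

```text
clock: 0.98
position: [0.3917, -0.212, 0.2264]
ee_rot: [-2.319, -2.117, 0.0]
force: [0.8, -0.7, 0.2]
width: 0.345
```

```bash
python3 -c "
from h import *
st();delta([-.011,.035,.2])"
```

```text
t 0.98 bin [-0.0938 -0.1777  0.2264] F [ 0.89 -0.64  0.16] w 0.34
to [-0.011, 0.035, 0.2] world [ 0.494 -0.008  0.2  ] delta cm [21.23  8.37  2.64] turn 0.2
```

Emit:
arm_command:
  deltas:
    - {"xyz":[4,1.6,0],"turn":0,"jaw":172}
    - {"xyz":[8,3.2,0],"turn":0,"jaw":172}
    - {"xyz":[12,5,0],"turn":0,"jaw":172}
    - {"xyz":[16,6.6,1],"turn":0,"jaw":172}
    - {"xyz":[20,8.2,2],"turn":0,"jaw":172}

```text
clock: 1.4
position: [0.4873, -0.0285, 0.2093]
ee_rot: [2.32, 2.117, 0.002]
force: [1.5, -0.2, -0.7]
width: 0.324
```

```bash
python3 - <<'E'
from h import *
from cell import get_image
st();delta([-.011,.035,.09])
for n in ("wrist","side"):
    d=get_image(n);im=d["frame"][...,::-1];cv2.imwrite(f"pics/{n}1.png",im)
    if n=="wrist":
        P=cloud(d);Q=(P-C)@B
        m=(Q[...,2]>.036)&(Q[...,2]<.05)&(Q[...,1]>.06)&(Q[...,1]<.17)&(abs(Q[...,0])<.1)
        q=Q[m];print(len(q),q.min(0),q.max(0)) if m.any() else 0
E
```

```text
t 1.4 bin [-0.0161  0.014   0.2093] F [ 1.55 -0.   -0.69] w 0.32
to [-0.011, 0.035, 0.09] world [ 0.494 -0.008  0.09 ] delta cm [ 2.09  0.51 11.94] turn 0.2
2571 [-0.04203215  0.07601361  0.03602011] [0.02403397 0.14213192 0.04471959]
```

View pics/wrist1.png

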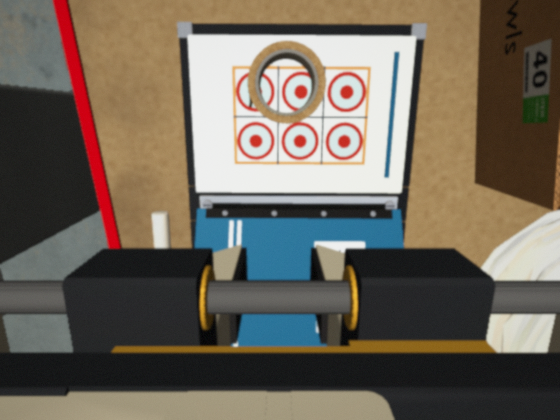

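View pics/side1.png

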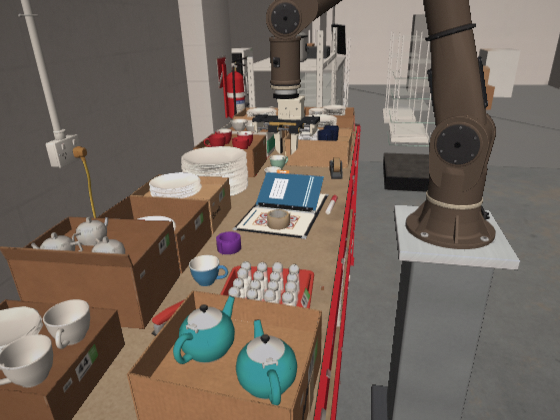

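The wrist view shows the roll at (287,83) on the left page, the binder's outer left corners at about (180,26) and (425,26), and the spine at row ~203. I'll refine the pose from these.

```bash
python3 - <<'E'
from h import *
from cell import get_image
d=get_image("wrist")
for u,v,z in [(179,26,.003),(426,25,.003),(190,37,.007),(415,37,.007),(194,191,.007),(402,191,.007)]:
    p=ray(d,u,v,z);print(u,v,p.round(4),"bin",(B.T@(p-C)).round(4))
st()
E
```

```text
179 26 [0.4094 0.1312 0.003 ] bin [-0.1088  0.1657  0.003 ]
426 25 [0.6346 0.1137 0.003 ] bin [0.1171 0.1696 0.003 ]
190 37 [0.4189 0.1204 0.007 ] bin [-0.0983  0.1558  0.007 ]
415 37 [0.6233 0.1038 0.007 ] bin [0.1068 0.1586 0.007 ]
194 191 [ 0.4025 -0.0218  0.007 ] bin [-0.1011  0.0126  0.007 ]
402 191 [ 0.6124 -0.0388  0.007 ] bin [0.1094 0.0156 0.007 ]
t 1.55 bin [-0.0168  0.0158  0.2083] F [-0.71 -0.42 -0.24] w 0.32
```

```bash
sed -i 's/^C=.*/C=np.array([.506,-.047,0]);YAW=-.08/' h.py; python3 - <<'E'
from h import *
st();delta([-.0115,.035,.08]);delta([-.0115,.04,.016])
E
```

```text
t 1.55 bin [-0.0208  0.0187  0.2083] F [-0.71 -0.41 -0.24] w 0.32
to [-0.0115, 0.035, 0.08] world [ 0.497 -0.011  0.08 ] delta cm [ 1.6   0.94 12.83] turn -0.3
to [-0.0115, 0.04, 0.016] world [ 0.498 -0.006  0.016] delta cm [ 2.09  0.95 19.24] turn -0.3
```

Emit:
arm_command:
  deltas:
    - {"xyz":[1.5,0.9,4],"turn":-0.3,"jaw":172}
    - {"xyz":[1.8,0.95,8],"turn":-0.3,"jaw":172}
    - {"xyz":[2,0.95,12],"turn":-0.3,"jaw":172}
    - {"xyz":[2,0.95,15.5],"turn":-0.3,"jaw":172}
    - {"xyz":[2,0.95,17.5],"turn":-0.3,"jaw":172}

```text
clock: 1.97
position: [0.4951, -0.0086, 0.0299]
ee_rot: [-2.305, -2.127, 0.006]
force: [0.4, -0.4, 1.0]
width: 0.324
```

```bash
python3 - <<'E'
from h import *
from cell import get_image
st();delta([-.0115,.04,.015]);delta([-.0115,.185,.015])
d=get_image("wrist");cv2.imwrite("pics/wrist2.png",d["frame"][...,::-1])
E
```

```text
t 1.97 bin [-0.0139  0.0374  0.0299] F [ 0.38 -0.35  0.96] w 0.32
to [-0.0115, 0.04, 0.015] world [ 0.498 -0.006  0.015] delta cm [0.26 0.25 1.48] turn -0.0
to [-0.0115, 0.185, 0.015] world [0.509 0.138 0.015] delta cm [14.76  0.25  1.5 ] turn -0.0
```

View pics/wrist2.png

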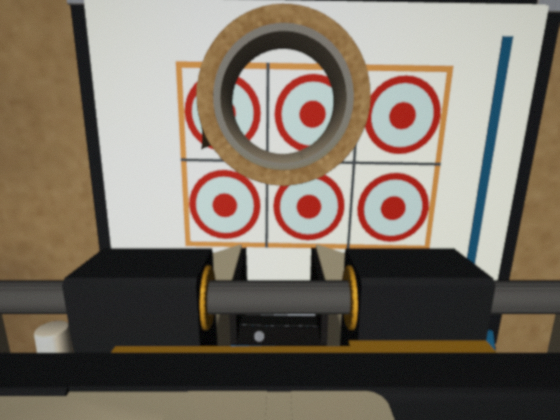

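The roll at column 283 lines up with the fingers at 280. Next I lower and push.

Emit:
arm_command:
  deltas:
    - {"xyz":[0.4,0.2,1.4],"turn":0,"jaw":172}
    - {"xyz":[1.4,0.2,1.5],"turn":0,"jaw":172}
    - {"xyz":[2.6,0.2,1.5],"turn":0,"jaw":172}
    - {"xyz":[3.8,0.2,1.5],"turn":0,"jaw":172}
    - {"xyz":[5,0.2,1.5],"turn":0,"jaw":172}

```text
clock: 2.43
position: [0.5008, 0.0425, 0.0144]
ee_rot: [-2.304, -2.126, 0.006]
force: [0.4, -0.9, -0.1]
width: 0.327
```

```bash
python3 - <<'E'
from h import *
from cell import get_image
st();delta([-.0115,.185,.015])
d=get_image("wrist");cv2.imwrite("pics/wrist3.png",d["frame"][...,::-1])
E
```

```text
t 2.43 bin [-0.0123  0.0888  0.0144] F [ 0.42 -0.82 -0.14] w 0.33
to [-0.0115, 0.185, 0.015] world [0.509 0.138 0.015] delta cm [ 9.62  0.08 -0.04] turn -0.0
```

View pics/wrist3.png

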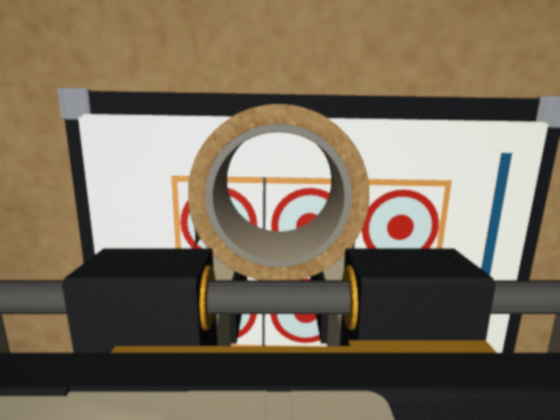

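The roll now sits against both fingers, centred. I'll carry on pushing.

Emit:
arm_command:
  deltas:
    - {"xyz":[1.1,0.05,0],"turn":0,"jaw":172}
    - {"xyz":[2.2,0.05,0],"turn":0,"jaw":172}
    - {"xyz":[3.3,0.05,0],"turn":0,"jaw":172}
    - {"xyz":[4.4,0.05,0],"turn":0,"jaw":172}
    - {"xyz":[5.5,0.05,0],"turn":0,"jaw":172}

```text
clock: 2.9
position: [0.5059, 0.1016, 0.015]
ee_rot: [-2.3, -2.129, 0.002]
force: [0.1, -0.5, 0.2]
width: 0.326
```

```bash
python3 - <<'E'
from h import *
from cell import get_image
st();delta([-.0115,.185,.015])
d=get_image("wrist");cv2.imwrite("pics/wrist4.png",d["frame"][...,::-1])
E
```

```text
t 2.9 bin [-0.012   0.1482  0.015 ] F [ 0.18 -0.44  0.25] w 0.33
to [-0.0115, 0.185, 0.015] world [0.509 0.138 0.015] delta cm [3.68 0.06 0.01] turn 0.2
```

View pics/wrist4.png

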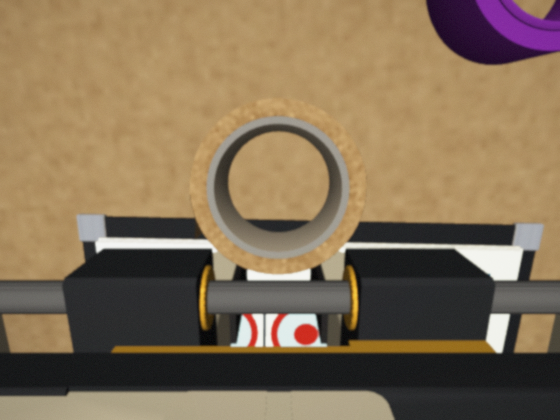

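The roll is half over the binder's edge, and the purple roll at the upper right is well clear of its path.

Emit:
arm_command:
  deltas:
    - {"xyz":[0.9,0.05,0],"turn":0,"jaw":172}
    - {"xyz":[1.8,0.05,0],"turn":0,"jaw":172}
    - {"xyz":[2.7,0.05,0],"turn":0,"jaw":172}
    - {"xyz":[3.6,0.05,0],"turn":0,"jaw":172}
    - {"xyz":[4.2,0.05,0],"turn":0,"jaw":172}

```text
clock: 3.37
position: [0.5098, 0.1478, 0.0154]
ee_rot: [-2.296, -2.132, -0.001]
force: [0.3, -0.4, -0.4]
width: 0.326
```

```bash
python3 - <<'E'
from h import *
from cell import get_image
st()
d=get_image("wrist");cv2.imwrite("pics/wrist5.png",d["frame"][...,::-1])
d=get_image("side");cv2.imwrite("pics/side5.png",cv2.resize(d["frame"][150:270,180:370,::-1],None,fx=4,fy=4))
st()
E
```

```text
t 3.37 bin [-0.0118  0.1945  0.0154] F [ 0.38 -0.37 -0.41] w 0.33
t 3.47 bin [-0.0118  0.1947  0.0155] F [-0.25  0.1  -0.38] w 0.33
```

View pics/wrist5.png

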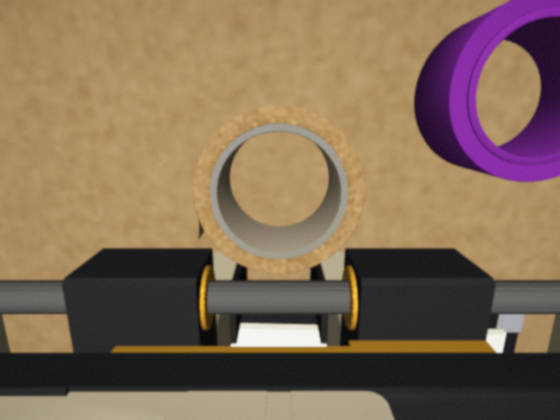

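View pics/side5.png

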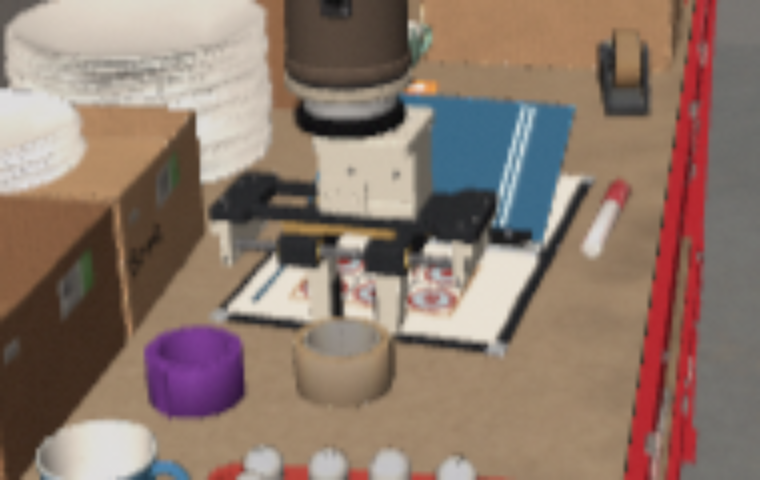

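The roll is off the binder and flat on the worktop. I'll back off a little, rise, and cross over to the right of the board.

Emit:
arm_command:
  deltas:
    - {"xyz":[-1.5,0,0],"turn":0,"jaw":172}
    - {"xyz":[-2.5,0,-3],"turn":0,"jaw":172}
    - {"xyz":[-3,0,-7],"turn":0,"jaw":172}
    - {"xyz":[-3.5,0,-11],"turn":0,"jaw":172}
    - {"xyz":[-5,0,-15],"turn":0,"jaw":255}

```text
clock: 3.88
position: [0.5065, 0.0984, 0.166]
ee_rot: [-2.292, -2.134, -0.003]
force: [1.5, -0.1, 0.3]
width: 0.289
```

```bash
python3 - <<'E'
from h import *
from cell import get_image
st();delta([-.02,-.21,.2])
for n in("side","scene"):
    d=get_image(n);P=cloud(d);Q=(P-C)@B;hsv=cv2.cvtColor(d["frame"],cv2.COLOR_RGB2HSV);H,S=hsv[...,0],hsv[...,1]
    m=(Q[...,1]>.185)&(Q[...,1]<.29)&(abs(Q[...,0]+.011)<.05)&(Q[...,2]>.006)&(Q[...,2]<.06);q=Q[m];t=q[q[:,2]>.03]
    print("roll",len(q),q.min(0).round(3),q.max(0).round(3),"top z",np.median(t[:,2]))
    m=(H>95)&(H<115)&(S>120)&(Q[...,2]>.01)&(Q[...,1]<.0)&(Q[...,1]>-.2)&(abs(Q[...,0])<.12);q=Q[m];print("board",len(q),q.min(0).round(3),q.max(0).round(3), "slope",np.arctan(np.polyfit(-q[:,1],q[:,2],1)[0]))
E
```

```text
t 3.88 bin [-0.0111  0.145   0.166 ] F [1.53 0.04 0.29] w 0.29
to [-0.02, -0.21, 0.2] world [ 0.469 -0.255  0.2  ] delta cm [-35.46  -1.21  -3.68] turn 0.5
roll 468 [-0.044  0.2    0.006] [0.022 0.272 0.04 ] top z 0.03659257654264858
board 1250 [-0.101 -0.134  0.014] [ 0.104 -0.007  0.085] slope 0.5143765583065016
roll 408 [-0.052  0.201  0.006] [0.018 0.27  0.042] top z 0.034629122332449136
board 661 [-0.1   -0.128  0.014] [ 0.092 -0.017  0.082] slope 0.5197048508545804
```

The roll's top is about 37 mm up, so it stands flat. The board is at 0.52 rad, with its edge at y' ≈ -0.130 and z ≈ 0.084.

Emit:
arm_command:
  deltas:
    - {"xyz":[-4,-0.2,-3],"turn":0,"jaw":255}
    - {"xyz":[-8,-0.4,-4],"turn":0,"jaw":255}
    - {"xyz":[-12,-0.6,-4],"turn":0,"jaw":255}
    - {"xyz":[-16,-0.8,-4],"turn":0,"jaw":255}
    - {"xyz":[-20,-1,-4],"turn":0,"jaw":255}

```text
clock: 4.4
position: [0.4849, -0.0993, 0.2085]
ee_rot: [-2.303, -2.133, -0.013]
force: [0.6, -0.1, 0.5]
width: 0.005
```

Emit:
arm_command:
  deltas:
    - {"xyz":[-4,0,0],"turn":0,"jaw":255}
    - {"xyz":[-8,0,0],"turn":0,"jaw":255}
    - {"xyz":[-12,0,0],"turn":0,"jaw":255}
    - {"xyz":[-15,0,0],"turn":0,"jaw":255}
    - {"xyz":[-17,0,0],"turn":0,"jaw":255}

```text
clock: 4.82
position: [0.4702, -0.2733, 0.2065]
ee_rot: [-2.308, -2.128, -0.01]
force: [0.4, -0.9, -0.1]
width: 0.005
```

```bash
python3 - <<'E'
from h import *
from cell import get_image
st();delta([-.02,-.21,.05])
d=get_image("wrist");cv2.imwrite("pics/wrist6.png",d["frame"][...,::-1])
E
```

```text
t 4.82 bin [-0.0176 -0.2284  0.2065] F [ 0.48 -0.9  -0.13] w 0.01
to [-0.02, -0.21, 0.05] world [ 0.469 -0.255  0.05 ] delta cm [ 1.75 -0.29 15.66] turn -0.1
```

View pics/wrist6.png

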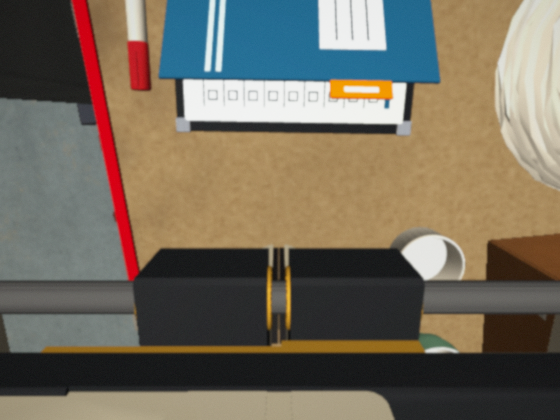

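The board's free edge is at row ~80, the tab is at columns 330–392, and the shut fingers are at column ~279, clear of the tab. The marker and ramekin are away from the path.

Emit:
arm_command:
  deltas:
    - {"xyz":[0.8,-0.2,4],"turn":0,"jaw":255}
    - {"xyz":[1.5,-0.3,8],"turn":0,"jaw":255}
    - {"xyz":[1.8,-0.3,12],"turn":0,"jaw":255}
    - {"xyz":[2.2,-0.3,15],"turn":0,"jaw":255}
    - {"xyz":[3,-0.3,15.6],"turn":0,"jaw":255}

```text
clock: 5.28
position: [0.4657, -0.2449, 0.0455]
ee_rot: [-2.308, -2.118, -0.003]
force: [-0.0, -0.6, -0.5]
width: 0.008
```

```bash
python3 - <<'E'
from h import *
from cell import get_image
st();delta([-.02,-.15,.048])
for th in (.52,.65,.8,.95,1.1,1.3,1.5,1.7,1.9,2.1): delta([-.02,-.150*np.cos(th)-.010,.0095+.15*np.sin(th)-.032])
d=get_image("wrist");cv2.imwrite("pics/wrist7.png",d["frame"][...,::-1])
E
```

```text
t 5.28 bin [-0.0244 -0.2005  0.0455] F [ 0.03 -0.57 -0.52] w 0.01
to [-0.02, -0.15, 0.048] world [ 0.474 -0.195  0.048] delta cm [ 5.05  0.41 -0.22] turn -0.3
to [-0.02, np.float64(-0.14017287695164748), np.float64(0.0520320206765605)] world [ 0.475 -0.185  0.052] delta cm [ 6.04  0.4  -0.61] turn -0.3
to [-0.02, np.float64(-0.12941256978235838), np.float64(0.06827796086040593)] world [ 0.476 -0.174  0.068] delta cm [ 7.13  0.38 -2.23] turn -0.3
to [-0.02, np.float64(-0.1145060064020748), np.float64(0.0851034136349284)] world [ 0.477 -0.16   0.085] delta cm [ 8.63  0.37 -3.9 ] turn -0.3
to [-0.02, np.float64(-0.09725246341958253), np.float64(0.09951232571840607)] world [ 0.478 -0.142  0.1  ] delta cm [10.36  0.35 -5.33] turn -0.3
to [-0.02, np.float64(-0.07803941821383659), np.float64(0.11118110400921533)] world [ 0.48  -0.123  0.111] delta cm [12.29  0.33 -6.48] turn -0.3
to [-0.02, np.float64(-0.0501248242936881), np.float64(0.12203372781257896)] world [ 0.482 -0.095  0.122] delta cm [15.09  0.31 -7.55] turn -0.3
to [-0.02, np.float64(-0.020610580250155434), np.float64(0.12712424799060817)] world [ 0.484 -0.066  0.127] delta cm [18.05  0.29 -8.04] turn -0.3
to [-0.02, np.float64(0.009326674144328693), np.float64(0.1262497215678703)] world [ 0.487 -0.036  0.126] delta cm [21.04  0.27 -7.93] turn -0.3
to [-0.02, np.float64(0.0384934350295255), np.float64(0.11944501315311218)] world [ 0.489 -0.007  0.119] delta cm [23.95  0.26 -7.23] turn -0.3
to [-0.02, np.float64(0.06572691568997864), np.float64(0.10698140499733105)] world [0.491 0.02  0.107] delta cm [26.67  0.25 -5.96] turn -0.3
```

View pics/wrist7.png

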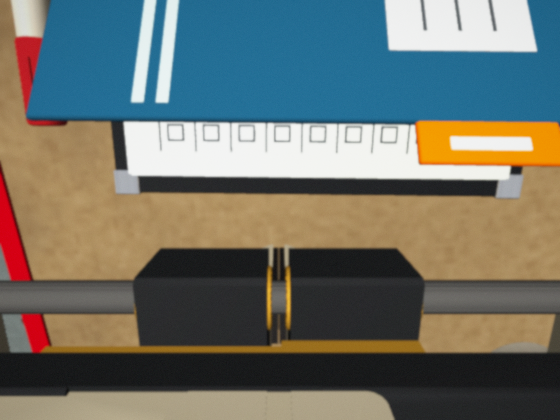

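Emit:
arm_command:
  deltas:
    - {"xyz":[2,0.2,0],"turn":0,"jaw":255}
    - {"xyz":[4,0.4,0],"turn":0,"jaw":255}
    - {"xyz":[6,0.4,-0.6],"turn":0,"jaw":255}
    - {"xyz":[7.1,0.4,-2.2],"turn":0,"jaw":255}
    - {"xyz":[8.6,0.4,-3.9],"turn":0,"jaw":255}

```text
clock: 5.75
position: [0.4791, -0.1588, 0.0891]
ee_rot: [-2.311, -2.121, -0.005]
force: [0.3, 0.0, 0.4]
width: 0.007
```

```bash
cat > g.py <<'E'
from h import *
from cell import get_image
import sys
st()
for a in sys.argv[2:]:
    th=float(a);p=[-.02,-.150*np.cos(th)-.010,.0095+.15*np.sin(th)-.032];print(a,end=" ");delta(np.round(p,3).tolist())
d=get_image("side");cv2.imwrite(f"pics/side{sys.argv[1]}.png",cv2.resize(d["frame"][130:270,180:370,::-1],None,fx=4,fy=4))
d=get_image("wrist");cv2.imwrite(f"pics/wrist{sys.argv[1]}.png",d["frame"][...,::-1])
E
python3 g.py 8 .8 .95 1.1 1.3 1.5 1.7
```

```text
t 5.75 bin [-0.0179 -0.1136  0.0891] F [0.33 0.07 0.36] w 0.01
.8 to [-0.02, -0.115, 0.085] world [ 0.477 -0.16   0.085] delta cm [-0.15 -0.21  0.41] turn -0.3
.95 to [-0.02, -0.097, 0.1] world [ 0.478 -0.142  0.1  ] delta cm [ 1.66 -0.22 -1.08] turn -0.3
1.1 to [-0.02, -0.078, 0.111] world [ 0.48  -0.123  0.111] delta cm [ 3.57 -0.23 -2.17] turn -0.3
1.3 to [-0.02, -0.05, 0.122] world [ 0.482 -0.095  0.122] delta cm [ 6.38 -0.25 -3.25] turn -0.3
1.5 to [-0.02, -0.021, 0.127] world [ 0.484 -0.066  0.127] delta cm [ 9.28 -0.27 -3.73] turn -0.3
1.7 to [-0.02, 0.009, 0.126] world [ 0.487 -0.036  0.126] delta cm [12.28 -0.28 -3.62] turn -0.3
```

View pics/side8.png

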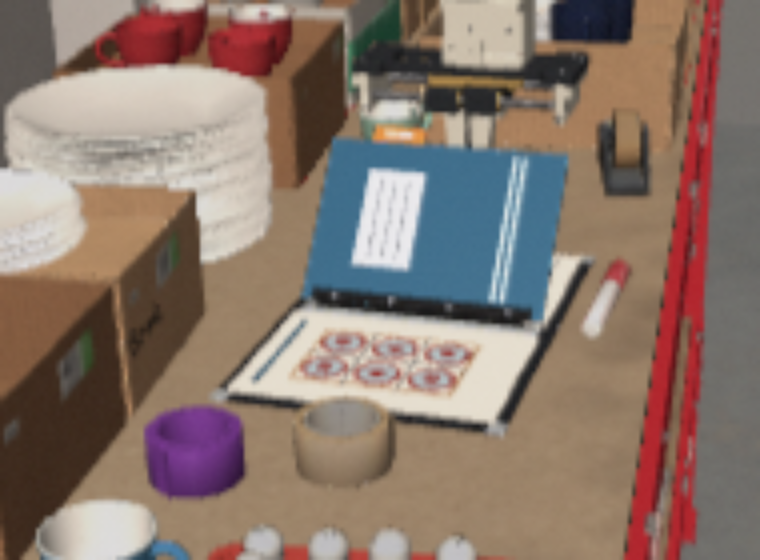

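View pics/wrist8.png

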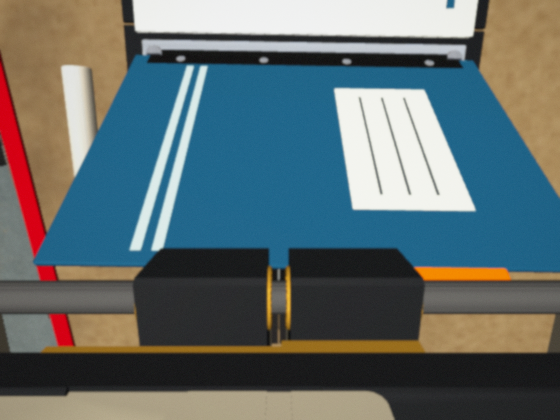

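The board is rising on the finger. I'll keep following the arc.

Emit:
arm_command:
  deltas:
    - {"xyz":[1.7,-0.2,-1.0],"turn":0,"jaw":255}
    - {"xyz":[3.6,-0.2,-1.9],"turn":0,"jaw":255}
    - {"xyz":[5.5,-0.2,-2.6],"turn":0,"jaw":255}
    - {"xyz":[7.4,-0.2,-3.1],"turn":0,"jaw":255}
    - {"xyz":[9.3,-0.2,-3.3],"turn":0,"jaw":255}

```text
clock: 6.27
position: [0.4876, -0.0623, 0.1265]
ee_rot: [-2.309, -2.13, -0.014]
force: [0.4, -0.5, -0.0]
width: 0.003
```

```bash
python3 g.py 9 1.5 1.7 1.9 2.1
```

```text
t 6.27 bin [-0.0171 -0.0167  0.1265] F [ 0.47 -0.45 -0.02] w 0.0
1.5 to [-0.02, -0.021, 0.127] world [ 0.484 -0.066  0.127] delta cm [-0.43 -0.29 -0.05] turn -0.0
1.7 to [-0.02, 0.009, 0.126] world [ 0.487 -0.036  0.126] delta cm [ 2.57 -0.29  0.07] turn -0.0
1.9 to [-0.02, 0.038, 0.119] world [ 0.489 -0.008  0.119] delta cm [ 5.46 -0.29  0.79] turn -0.0
2.1 to [-0.02, 0.066, 0.107] world [0.491 0.02  0.107] delta cm [ 8.25 -0.3   2.01] turn -0.0
```

View pics/side9.png

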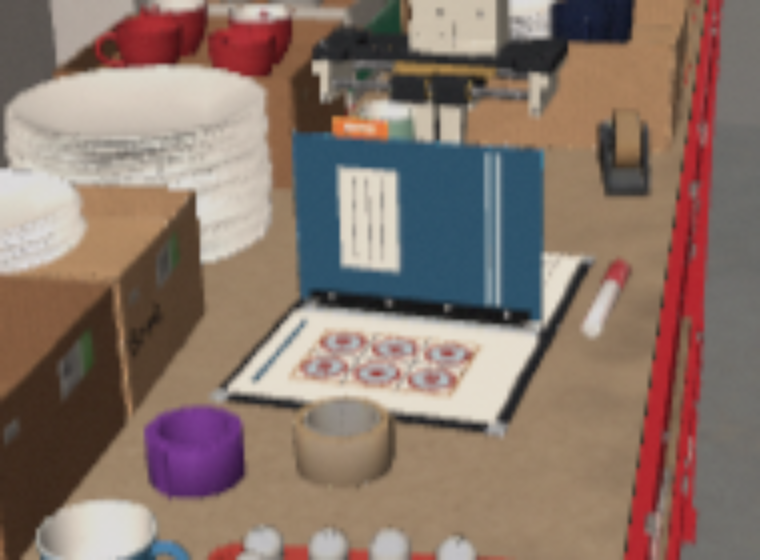

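View pics/wrist9.png

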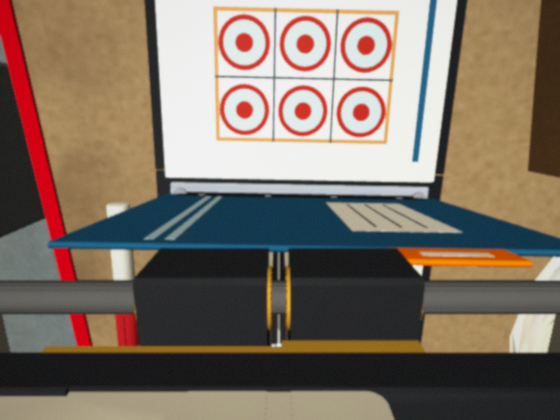

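Emit:
arm_command:
  deltas:
    - {"xyz":[1.8,-0.2,0],"turn":0,"jaw":255}
    - {"xyz":[3.6,-0.2,0.4],"turn":0,"jaw":255}
    - {"xyz":[5.4,-0.2,0.8],"turn":0,"jaw":255}
    - {"xyz":[7,-0.2,1.4],"turn":0,"jaw":255}
    - {"xyz":[8.4,-0.2,2],"turn":0,"jaw":255}

```text
clock: 6.78
position: [0.4929, 0.0247, 0.1076]
ee_rot: [-2.304, -2.135, -0.018]
force: [1.0, -0.8, 0.6]
width: 0.007
```

```bash
python3 g.py 10 2.1 2.3
```

```text
t 6.78 bin [-0.0188  0.0704  0.1076] F [ 1.05 -0.73  0.6 ] w 0.01
2.1 to [-0.02, 0.066, 0.107] world [0.491 0.02  0.107] delta cm [-0.44 -0.13  0.05] turn 0.2
2.3 to [-0.02, 0.09, 0.089] world [0.493 0.044 0.089] delta cm [ 1.95 -0.13  1.87] turn 0.2
```

View pics/side10.png

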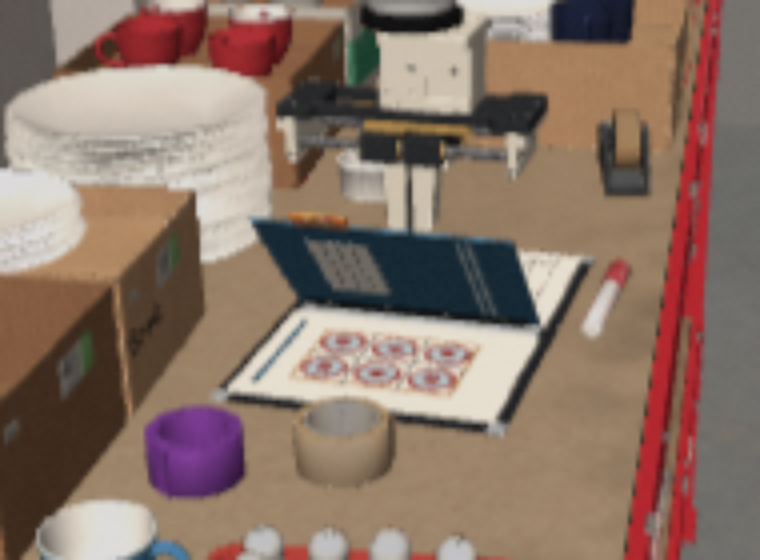

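View pics/wrist10.png

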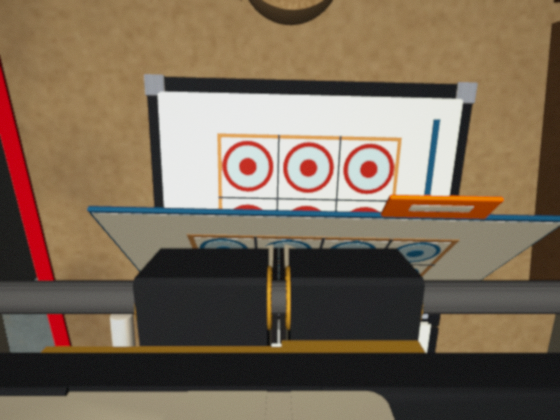

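The board leans left past upright (about 2.1–2.2 rad) with the white plan face towards the finger. I'll go on over it and down.

Emit:
arm_command:
  deltas:
    - {"xyz":[1.5,-0.1,0.8],"turn":0,"jaw":255}
    - {"xyz":[3,-0.1,1.6],"turn":0,"jaw":255}
    - {"xyz":[4.3,-0.1,2.6],"turn":0,"jaw":255}
    - {"xyz":[5,-0.1,4],"turn":0,"jaw":255}
    - {"xyz":[5,-0.1,5.5],"turn":0,"jaw":255}

```text
clock: 7.3
position: [0.4965, 0.0768, 0.053]
ee_rot: [-2.299, -2.139, -0.02]
force: [0.6, 0.1, -0.1]
width: 0.005
```

```bash
python3 g.py 11; python3 -c "
from h import *
delta([-.02,.122,.02])"
```

```text
t 7.3 bin [-0.0193  0.1227  0.053 ] F [ 0.59  0.2  -0.12] w 0.01
to [-0.02, 0.122, 0.02] world [0.496 0.076 0.02 ] delta cm [0.13 0.12 3.12] turn 0.4
```

View pics/side11.png

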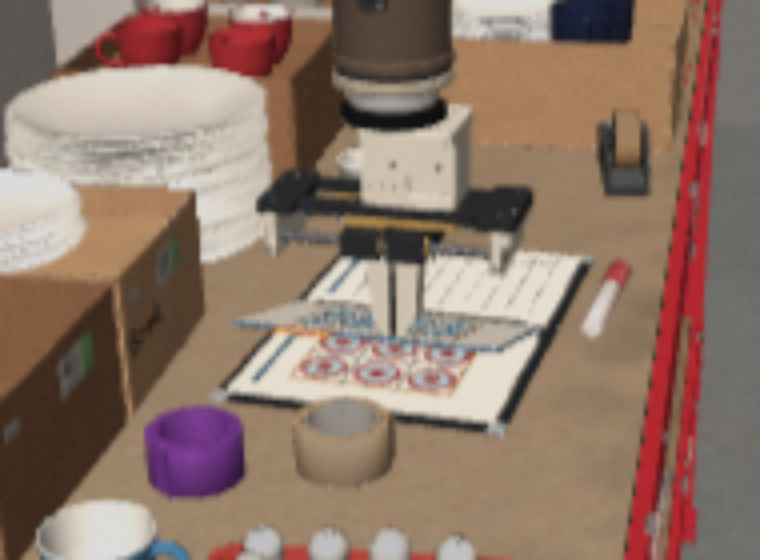

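View pics/wrist11.png

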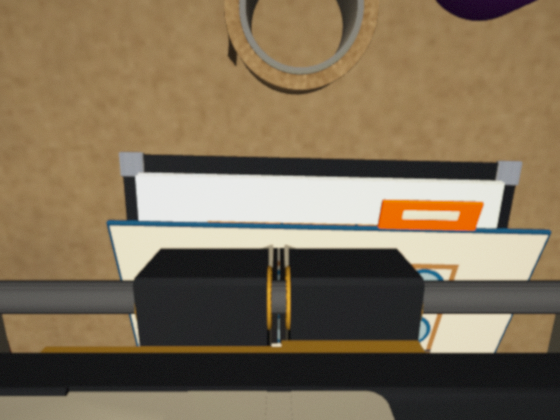

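The fingertip is holding the board down on its white face, about 45 mm above flat, and the roll at (300,35) in the wrist view is clear of it. I'll press straight down.

Emit:
arm_command:
  deltas:
    - {"xyz":[0,0.1,1],"turn":0,"jaw":255}
    - {"xyz":[0,0.1,2],"turn":0,"jaw":255}
    - {"xyz":[0,0.1,3],"turn":0,"jaw":255}
    - {"xyz":[0,0.1,3.6],"turn":0,"jaw":255}
    - {"xyz":[0,0.1,3.9],"turn":0,"jaw":255}

```text
clock: 7.82
position: [0.4951, 0.0745, 0.0112]
ee_rot: [-2.299, -2.135, -0.01]
force: [-0.9, -0.1, 7.3]
width: 0.005
```

```bash
python3 -c "
from h import *
st()"
```

```text
t 7.82 bin [-0.0206  0.1203  0.0112] F [-0.85 -0.16  7.33] w 0.01
```

Emit:
arm_command:
  deltas:
    - {"xyz":[0,0,0.2],"turn":0,"jaw":255}
    - {"xyz":[0,0,0.2],"turn":0,"jaw":255}
    - {"xyz":[0,0,0.2],"turn":0,"jaw":255}
    - {"xyz":[0,0,0.2],"turn":0,"jaw":255}
    - {"xyz":[0,0,0.2],"turn":0,"jaw":255}

```text
clock: 8.23
position: [0.4953, 0.0746, 0.0108]
ee_rot: [-2.3, -2.137, -0.011]
force: [-7.1, -1.7, 26.5]
width: 0.006
```

```bash
python3 g.py 12; python3 - <<'E'
from h import *
from cell import get_image
for n in("side","scene"):
    d=get_image(n);P=cloud(d);Q=(P-C)@B
    m=(Q[...,1]>.19)&(Q[...,1]<.29)&(abs(Q[...,0]+.011)<.05)&(Q[...,2]>.006)&(Q[...,2]<.06);q=Q[m];t=q[q[:,2]>.03]
    print("roll",q.min(0).round(3),q.max(0).round(3),"top z",np.median(t[:,2]))
    for x in (-.085,.085):
      for a,b in((.02,.06),(.12,.145)):
        m=(abs(Q[...,0]-x)<.012)&(Q[...,1]>a)&(Q[...,1]<b)&(Q[...,2]<.05);print(x,a,np.median(Q[m][:,2]).round(4) if m.any() else None)
    st()
E
```

```text
t 8.23 bin [-0.0204  0.1203  0.0108] F [-6.94 -2.25 26.49] w 0.01
roll [-0.044  0.202  0.006] [0.024 0.275 0.041] top z 0.03669198845838206
-0.085 0.02 0.0125
-0.085 0.12 0.0121
0.085 0.02 0.0128
0.085 0.12 0.0124
t 8.38 bin [-0.0204  0.1203  0.0108] F [-6.4  -3.08 26.97] w 0.0
roll [-0.051  0.199  0.006] [0.017 0.269 0.04 ] top z 0.03429712013188646
-0.085 0.02 0.0098
-0.085 0.12 0.0087
0.085 0.02 None
0.085 0.12 0.0092
t 8.43 bin [-0.0204  0.1203  0.0108] F [-6.66 -2.64 25.78] w 0.0
```

View pics/side12.png

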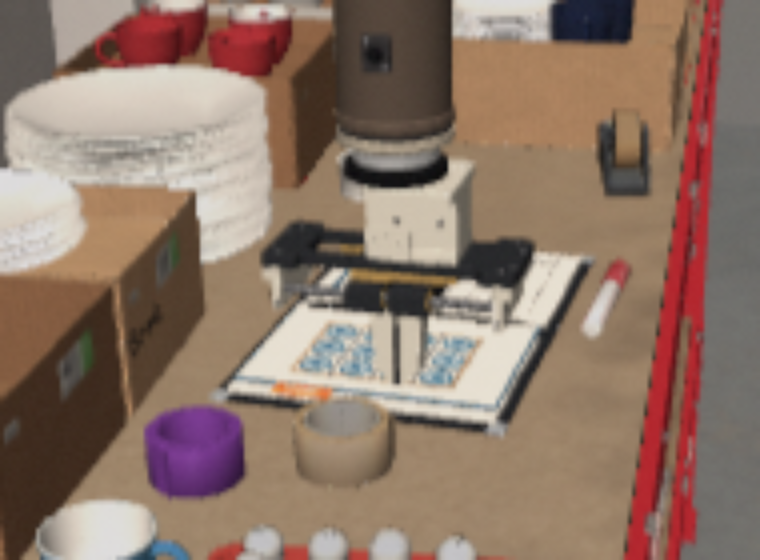

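View pics/wrist12.png

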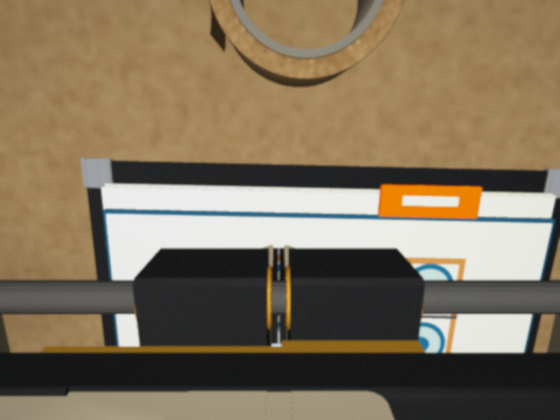

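The board lies flat (the same height at hinge and edge, about 12 mm), the fingertips press with a steady 26 N, and the roll is flat and off the binder. I'm handing in.

```bash
python3 -c "
from cell import sign_off
print(sign_off())
from h import *
st()"
```

```text
the job is handed in; nothing more can be done
None
the job is handed in; nothing more can be done
```

I pushed the tape roll off the left page with the fingertips, then turned the plan board over its spine along its arc with the shut fingers. I handed in at about 8.4 s of the 53 s, with the fingertips still holding the board flat, plan side up. No verdict was reported.

**Last checks:**
- **Roll:** It stands flat on the worktop. Its top is 34–37 mm high, and its near side is about 30 mm beyond the binder's edge. The purple look-alike was not touched.
- **Board:** It is flat on the left page. In each view its height near the hinge and near the free edge agrees within about 1 mm.
- **Press force:** A steady 26 N or so, which is more than needed but well under the wrist limit.
- **Bystanders:** The marker had not visibly moved in the final side view. The blue cup and ramekin did not look moved where they were in view, and the tool never went near the stapler. I did not measure any of them again.

**Disagreement:** The side and scene cameras differed by about 3 mm in height and 6 mm in x. I used a wrist-camera reading of the binder's corners to fix its pose, and nothing else disagreed.

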